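# Clamp the brass strip in the disc cutter with the T-handle key

## Robot

A 6-joint arm with a two-finger parallel gripper is mounted at the origin on the work surface. World frame = base frame: x ahead of the robot, y to its left, z up, the work surface at z = 0. Lengths are in m, angles in rad, forces in N, time in s.
With the tool pointing down it reaches from about 0.3 to 0.775 m from the base axis. Payload 14.6 kg.
Tool frame: the origin (TCP) lies at the very end of the fingers, on their centre line; the grasp point (between the pads) lies 19 mm behind it; z points along the fingers, y is the line along which they close (so a half turn about z gives the same grasp; the last joint's range is limited). The gripper opens to 94 mm and grips with 3 to 60 N. Pads are 16 mm wide; open, the fingers measure 119 mm over their backs; the gripper's body (75 mm by 177 mm) begins 78 mm behind the grasp point.
Start: joints at [-1.348, 0.3, 1.521, -0, 1.321, -0.067], TCP at [0.157, -0.527, 0.205] pointing down, gripper open.
Joint ranges: [-3.03, 3.03], [-0.79, 2.21], [0.23, 2.52], [-1.04, 4.18], [0, 3.07], [-2.55, 2.55]. Speed limits (rad/s): [2.22, 2.22, 2.57, 3.14, 3.14, 3.14].

## Interface

Orientations are given as [roll, pitch, yaw] about the fixed x, y, z axes, in that order (R = Rz(yaw) Ry(pitch) Rx(roll)).
In Python, from station import ctrl gives the robot as it stands.
- The arm moves only by the shell command python3 -m pendant 'ROWS' [OPENING] [FORCE]. ROWS is JSON, a list of rows, each a list of 2 entries, a list of its own where there are three numbers: the shift along the world's x, y, z in cm, then the turn about the world's z in rad. A call has 1 to 20 rows; each row shifts and turns the commanded pose from where the row before left it; what a row does not reach is not made up. A row lasts 1/12 s, in which the tool goes at most 41.7 mm and 7.16 degrees, less where a joint would pass 70% of its speed; a pose out of reach is approached as far as the arm can. A call is refused whole if a number of a shift passes 4.17 or a number of a turn 0.125, either way. A call with a gripper value outside its range is refused whole. OPENING is the opening, from 0 (shut) to 1 (fully open), set as the call begins (- or left out, the last holds). The fingers move at their own pace and stop on an object; FORCE is the grip in N (left out, the last holds). Time passes only in rows, so rows that do not move let the fingers close. It gives the time, the measured TCP pose, the force, the opening and the grip force at its end, in the units of the state.
- ctrl.get_obs(): the state, without advancing time (a new reading comes with each control period).
- ctrl.camera(name): name is "scene" or "top" or "wrist"; returns a dict with "color" (400x640x3 uint8, red, green, blue), "intrinsics" (3x3 intrinsics, pixels), "k1" (the pictures are not rectified: a ray, as slopes to the right and down, at radius r is drawn at 1 + k1 r^2 times it, then the intrinsics apply), "camera_from_world" (4x4, takes a point from world to camera coordinates). Camera axes: x right, y down, z forward; pixel columns grow to the right and rows downward; lengths in m; the calibration is good to about 2 mm. A picture is of the moment at which its call begins. There is no depth.
- ctrl.hand_in(): hands the job in; it is judged then, once.
The state is a dict: "time_s": time; "qpos": joint angles; "joint_vel": joint speeds; "tau": joint torques, N m; "ee_pos": TCP position; "eef_rot": TCP orientation; "force": force on the tool from outside, world axes, zero at the start; "moment": the same for the moment, N m; "grip_width": finger opening in m; "grip_force": force on a finger pad.
Only numpy, scipy, OpenCV 4.12 (cv2) and the standard library are available. Lean on these libraries where they do the work, as an engineer would, in place of code of your own. Each camera call takes 0.05 s, during which the arm holds its last target. There are 200 camera calls.

## Task

The brass strip in the disc cutter is not clamped yet. Take the largest T-handle hex key from the rack, put it in the sunk screw in the middle of the cutter and turn it clockwise until the screw is fully tight against its stop, then hang the key by its handle back on the pair of hooks it came from. Leave the other two keys hanging where they are.

Things in the scene. Friction and masses are not known exactly. Their poses are not given: they have to be found in the camera images.
- key_large_handle (a point): Largest T-handle hex key, 150 to 250 g: centre of its handle, on the shaft's axis. Handle: black bar 104 mm long (y), 18 wide (x), 18 high (z, up). A steel hex shaft, 12 mm across flats, two flats facing x, runs from the handle's underside to 149 mm below this point. It hangs loosely, shaft down, handle across both prongs of a pair of hooks, in any of the rack's three places.
- key_large_tip (a point): Centre of the lower end of the largest key's shaft, 149 mm below its handle's centre; axes as the handle's. The last 2 mm are a round pilot 8 mm across, above it the full hexagon. (The top 12 mm of the shaft wear a black collar 17 mm across.)
- key_medium_handle (a point): Handle centre of the medium T-handle key, to be left hanging: same shape, handle 88 x 15 x 15 mm, shaft 8 mm across flats and 122 mm long. The three keys are mixed over the rack's three places.
- key_small_handle (a point): Handle centre of the small T-handle key, to be left hanging: same shape, handle 74 x 13 x 13 mm, shaft 6 mm across flats and 106 mm long.
- key_rack: Fixed steel bench rack 386 mm wide (y), 120 deep (x), 190 high. Origin: on the table, mid-width, mid-depth. From a rail on posts at x = 35 mm (top 188 mm up) three pairs of 6 mm wire prongs point to -x, pairs at y = -118, 0, 118, prongs of a pair 54 apart. Each prong has a flat seat, x = -13 to -38, top 175 mm up, then turns up to 189 at x = -50. Lift a key over 20 mm to pass those ends.
- disc_cutter: Fixed disc cutter: wooden board 150 x 150 x 15 mm, on it a square steel die and guide plate, 110 x 110 mm, a brass strip between them sticking out at +x. Plate top 74 mm above the table. Origin: on the table under the centre. In the very centre of the top is the screw's well, 24 mm wide, 12 mm deep to the screw head; round it six empty punch holes 8 to 25 mm wide.
- screw_socket (a point): Centre of the floor of the clamp screw's hex socket, 52 mm above the table; turns with the screw. Screw head 21 mm wide; socket 12.9 mm across flats, 10 mm deep, its top 2 mm a lead-in 2 mm wider on each side. Two flats face this point's x: the key enters with its yaw equal to this yaw plus a multiple of 60 degrees, to about 8 degrees, and has that play before it drives the screw.
- clamp_screw (a joint): Turn of the clamp screw in rad, growing clockwise as seen from above (tightening): 0 to 0.5 at the start (loose), 1.6 at its hard stop (fully tight), so 63 to 92 degrees remain. It resists with about 0.1 N m all the way and then stops dead, stays where it is left and does not sink as it turns. Forced far past the stop, the key twists out of the grip.
Things that resemble listed ones, but are neither listed nor needed, are in the scene too. Leave any white look-alike of the part that bears key_large_handle alone.

How it is judged:
By the outcome, as a careful person would: the job done as asked, in the order asked, and still so for the second after the job is handed in, with the robot touching nothing.
It also fails if it takes over 66 s, if anything falls off the work surface, if the arm or the gripper's body presses on something with over 40 N, if the wrist force passes 120 N, or if a joint passes its speed limit or range.

## Working session

There is one attempt and no reset: what is moved stays moved. The work goes in short steps, Python scripts to look and compute and a shell command to move; the robot and the scene stay as the last step left them, time stands still between calls to the robot, and variables do not carry over. Pictures are saved under pics/ and viewed, at most 10 in all, crops included, and the job is handed in when it is done.

```bash
mkdir -p pics; cat > h.py <<'E'
import numpy as np, cv2
from station import ctrl
def cam(n,save=None):
    c=ctrl.camera(n)
    np.savez('pics/%s.npz'%(save or n),**{k:np.array(v) for k,v in c.items()})
    if save: cv2.imwrite('pics/%s.png'%save,c['color'][:,:,::-1])
    return c
def load(s): return dict(np.load('pics/%s.npz'%s))
def proj(c,P):
    T=np.array(c['camera_from_world']);P=np.atleast_2d(P)
    q=P@T[:3,:3].T+T[:3,3];s=q[:,:2]/q[:,2:];r2=(s**2).sum(1,keepdims=True)
    s=s*(1+float(c['k1'])*r2);K=np.array(c['intrinsics']);return s@K[:2,:2].T+K[:2,2]
def ray(c,uv):
    K=np.array(c['intrinsics']);k=float(c['k1']);uv=np.atleast_2d(uv).astype(float)
    d=(uv-K[:2,2])/np.array([K[0,0],K[1,1]]);s=d.copy()
    for _ in range(20): s=d/(1+k*(s**2).sum(1,keepdims=True))
    T=np.array(c['camera_from_world']);R=T[:3,:3]
    return -R.T@T[:3,3],np.c_[s,np.ones(len(s))]@R
def onz(c,uv,z):
    o,d=ray(c,uv);return o+d*((z-o[2])/d[:,2:])
E
python3 - <<'E'
from h import *
a=cam('scene','s0');b=cam('top','t0')
for c in(a,b):
    T=np.array(c['camera_from_world']);print((-T[:3,:3].T@T[:3,3]).round(3),T[2,:3].round(2),c['k1'],c['intrinsics'][0][0])
o=ctrl.get_obs();print(o['time_s'],o['ee_pos'],o['eef_rot'])
E
```

```text
[ 1.225 -0.179  0.615] [-0.76  0.36 -0.54] 0.014683262453147118 363.0493594387896
[0.464 0.133 1.259] [ 0.08 -0.01 -1.  ] -0.07206147678595634 438.52911129404856
0.1 [ 0.15711538 -0.52684382  0.2049637 ] [-3.14058780e+00 -8.91496899e-05  2.89809130e-01]
```

View pics/s0.png

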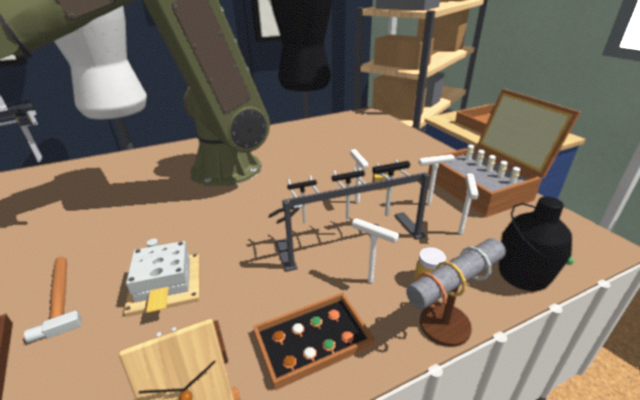

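View pics/t0.png

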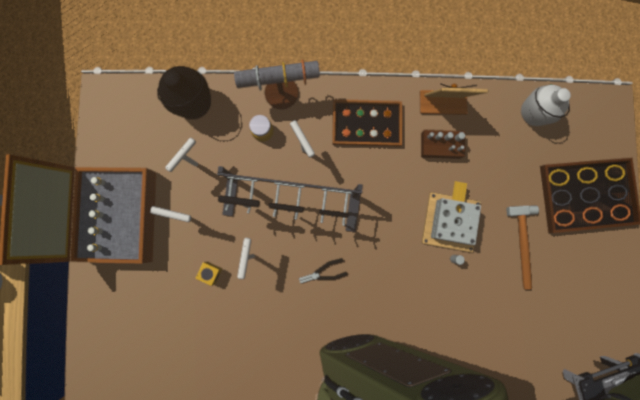

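Scene: cutter at about scene (160,270) and top (456,222). The rack has black handles at top (240,201), (288,208) and (333,213). The white T-keys at top (180,155), (170,214), (245,258) and (302,138) are decoys. I'll enlarge the top view to confirm.

```bash
python3 - <<'E'
from h import *
c=load('t0')['color'][:,:,::-1]
a=cv2.resize(c[160:250,205:385],None,fx=4.4,fy=4.4,interpolation=cv2.INTER_CUBIC)
b=cv2.resize(c[175:265,415:495],None,fx=2.2,fy=2.2,interpolation=cv2.INTER_CUBIC)
s=load('s0')['color'][:,:,::-1]
d=cv2.resize(s[145:220,275:425],None,fx=4,fy=2.6,interpolation=cv2.INTER_CUBIC)
im=np.zeros((600,800,3),np.uint8);im[:396,:792]=a;im[400:598,:176]=b;im[400:595,190:790]=d
cv2.imwrite('pics/crop1.png',im)
E
```

```text
(no output)
```

View pics/crop1.png

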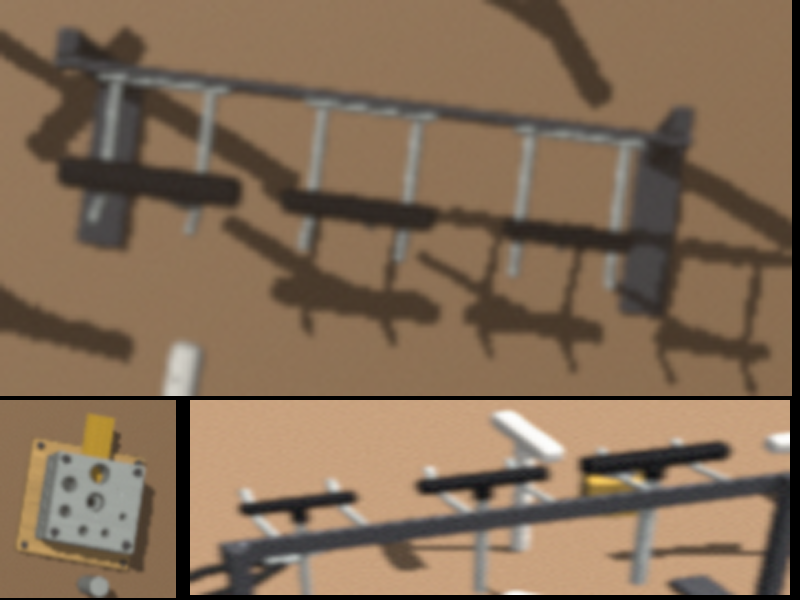

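The three black handles in the crop are left (150,182), middle (358,208) and right (575,235), about 41, 35 and 30 px long. The left one is longest and black, and the scene view also shows it as the biggest, so it's the largest key. The white ones are decoys.

```bash
python3 - <<'E'
from h import *
c=load('t0')
f=lambda x,y:((x+.5)/4.4-.5+205,(y+.5)/4.4-.5+160)
L=onz(c,[f(60,172),f(240,192),f(150,182)],.184);print(L.round(4),np.linalg.norm(L[0]-L[1]))
M=onz(c,[f(283,201),f(435,216)],.1825);print(M.round(3),M.mean(0).round(4),np.linalg.norm(M[0]-M[1]))
S=onz(c,[f(505,230),f(640,241)],.1815);print(S.round(3),S.mean(0).round(4))
R=onz(c,[f(75,64),f(680,138)],.188);print('rail',R.round(4),np.linalg.norm(R[0]-R[1]))
for a in(L,M,S,R): d=a[0]-a[1];print(np.arctan2(-d[0],d[1]).round(3))
g=lambda x,y:((x+.5)/2.2-.5+415,(y-400+.5)/2.2-.5+175)
P=onz(c,[g(57,452),g(145,462),g(130,552)],.074);print(P.round(4),(P[0]/2+P[2]/2).round(4),[np.linalg.norm(P[i]-P[1]) for i in(0,2)])
print('well',onz(c,[g(95,502)],.068).round(4))
# brute templates of prong tips
E
```

```text
[[0.5566 0.3736 0.184 ]
 [0.5469 0.2723 0.184 ]
 [0.5517 0.3229 0.184 ]] 0.1017157128074133
[[0.542 0.248 0.182]
 [0.535 0.163 0.182]] [0.5388 0.2058 0.1825] 0.08540633379323459
[[0.528 0.124 0.182]
 [0.523 0.048 0.182]] [0.5255 0.0862 0.1815]
rail [[0.6171 0.3663 0.188 ]
 [0.5806 0.027  0.188 ]] 0.3413236835622584
-0.095
-0.083
-0.067
-0.107
[[ 0.5763 -0.2082  0.074 ]
 [ 0.5655 -0.3199  0.074 ]
 [ 0.4533 -0.2993  0.074 ]] [ 0.5148 -0.2538  0.074 ] [np.float64(0.11222040314444755), np.float64(0.11412880976630822)]
well [[ 0.515  -0.2576  0.068 ]]
```

Cutter is at about (0.515,-0.256) and the large key at (0.552,0.323) with handle yaw about -0.1. I'll move over the cutter first, turning the tool to the handle's grasp yaw, so the wrist camera can see the socket.

```bash
python3 -m pendant '[[[2.2,1.7,0.6],0.074],[[2.2,1.7,0.6],0.074],[[2.2,1.7,0.6],0.074],[[2.2,1.7,0.6],0.074],[[2.2,1.7,0.6],0.074],[[2.2,1.7,0.6],0.074],[[2.2,1.7,0.6],0.074],[[2.2,1.7,0.6],0.074],[[2.2,1.7,0.6],0.074],[[2.2,1.7,0.6],0.074],[[2.2,1.7,0.6],0.074],[[2.2,1.7,0.6],0.074],[[2.2,1.7,0.6],0.074],[[2.2,1.7,0.6],0.074],[[2.2,1.7,0.6],0.074],[[2.2,1.7,0.6],0.074],[[0,0,0],0],[[0,0,0],0]]' 0.6 50
python3 - <<'E'
from h import *
c=cam('wrist','w1');T=c['camera_from_world'];T=np.array(T);print((-T[:3,:3].T@T[:3,3]).round(3),T[2,:3].round(2),c['intrinsics'][0][0])
print(proj(c,[[.515,-.2555,.062],[.515,-.2555,.074]]))
E
```

```text
time_s: 1.6
ee_pos: [0.5097, -0.2543, 0.301]
eef_rot: [-3.141, -0.0, 1.475]
force: [-0.9, -0.7, -0.1]
grip_width: 0.0569
grip_force: 0.0
[ 0.517 -0.174  0.479] [-0.03 -0.27 -0.96] 358.3511879757328
[[325.24217304 170.36247288]
 [325.38251084 172.3596155 ]]
```

View pics/w1.png

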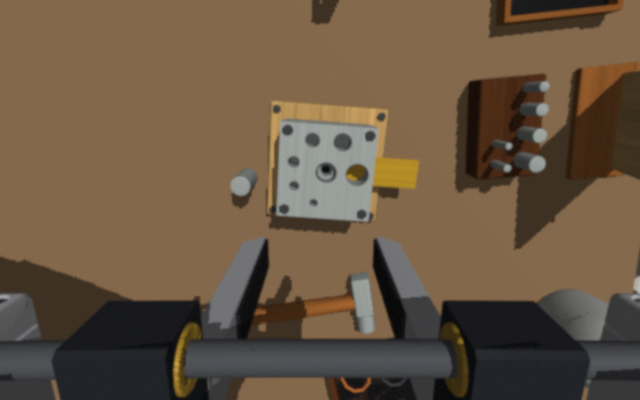

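The clamp screw shows at (326,171), agreeing with the estimate. The hex needs a closer view.

```bash
python3 -m pendant '[[[0,-0.6,-2.3],0],[[0,-0.6,-2.3],0],[[0,-0.6,-2.3],0],[[0,-0.6,-2.3],0],[[0,-0.6,-2.3],0],[[0,-0.6,-2.3],0],[[0,-0.6,-2.3],0],[[0,-0.6,-2.3],0],[[0,0,0],0],[[0,0,0],0]]'
python3 - <<'E'
from h import *
c=cam('wrist','w2');p=proj(c,[.515,-.2555,.062])[0];print(p)
x,y=p.round().astype(int);a=c['color'][y-35:y+35,x-35:x+35,::-1]
im=cv2.resize(a,None,fx=8,fy=8,interpolation=cv2.INTER_CUBIC);cv2.imwrite('pics/w2c.png',cv2.convertScaleAbs(im,alpha=1.4))
print(x-35,y-35)
E
```

```text
time_s: 2.48
ee_pos: [0.508, -0.3035, 0.117]
eef_rot: [-3.14, -0.001, 1.472]
force: [0.9, -0.1, 1.2]
grip_width: 0.0568
grip_force: 0.0
[324.40549512 150.01192268]
289 115
```

View pics/w2c.png

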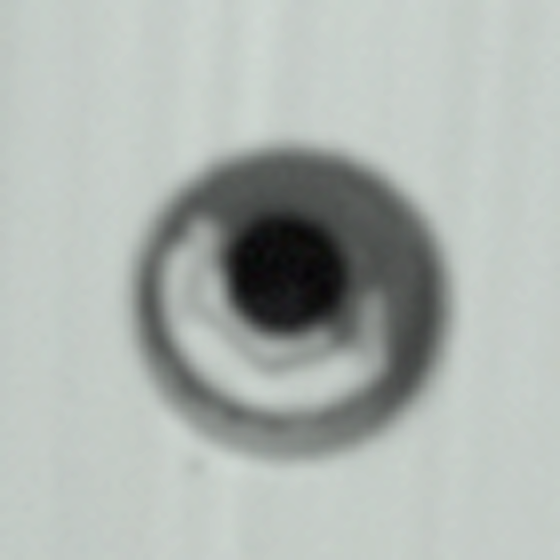

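The well circle's centre is at crop (292,303). Part of the hex shows, with its lower corner near (272,368). I'll rectify it to the head plane and enhance.

```bash
python3 - <<'E'
from h import *
c=load('w2')
f=lambda x,y:((x+.5)/8-.5+289,(y+.5)/8-.5+115)
e=onz(c,[f(134,303),f(450,303),f(292,146),f(292,460)],.074);ctr=e.mean(0);print(e.round(4),ctr.round(4))
ctr=(ctr[:2])
def rect(z,h=.014,n=560):
    g=np.linspace(-h,h,n);X,Y=np.meshgrid(g,g)  # image right=+x world, down=-y
    P=np.stack([ctr[0]+X,ctr[1]-Y,np.full_like(X,z)],-1).reshape(-1,3)
    m=proj(c,P).reshape(n,n,2).astype(np.float32)
    return cv2.remap(c['color'],m[...,0],m[...,1],cv2.INTER_CUBIC)
g=cv2.cvtColor(rect(.061),cv2.COLOR_RGB2GRAY)
a=cv2.createCLAHE(6,(4,4)).apply(g)
cv2.imwrite('pics/rect.png',a)
E
```

```text
[[ 0.5032 -0.2542  0.074 ]
 [ 0.5274 -0.2566  0.074 ]
 [ 0.5164 -0.2435  0.074 ]
 [ 0.5141 -0.2677  0.074 ]] [ 0.5153 -0.2555  0.074 ]
```

View pics/rect.png

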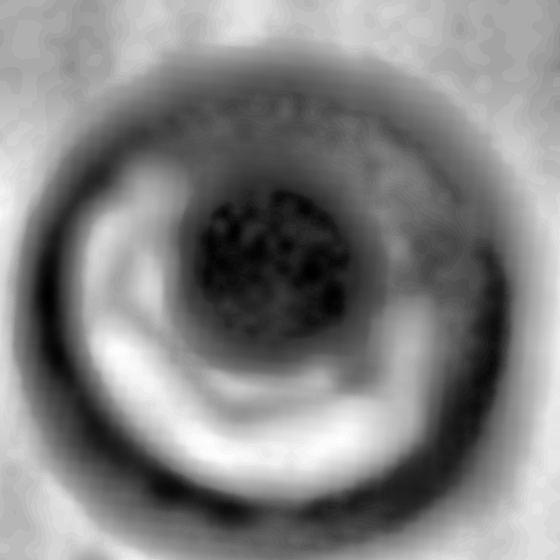

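Inner-hex corners at rect (140,312), (235,415) and (365,388) put the edges at about 12° (mod 60). Socket yaw is therefore about -18° (mod 60), with its centre at (0.515,-0.2555). Next, move to the key.

```bash
python3 -m pendant '[[[0,0,3.5],0],[[0,0,3.5],0],[[0,0,3.5],0],[[0.25,3.1,1.0],0],[[0.25,3.1,1.0],0],[[0.25,3.1,1.0],0],[[0.25,3.1,1.0],0],[[0.25,3.1,1.0],0],[[0.25,3.1,1.0],0],[[0.25,3.1,1.0],0],[[0.25,3.1,1.0],0],[[0.25,3.1,0],0],[[0.25,3.1,0],0],[[0.25,3.1,0],0],[[0.25,3.1,0],0],[[0.25,3.1,0],0],[[0.25,3.1,0],0],[[0.25,3.1,0],0],[[0.25,3.1,0],0],[[0.25,3.1,0],0]]'
python3 -m pendant '[[[0,1.5,0],0],[[0,0,0],0],[[0,0,0],0]]'
python3 - <<'E'
from h import *
c=cam('wrist','w3');print(proj(c,[.5517,.3229,.184]))
E
```

```text
time_s: 4.2
ee_pos: [0.5513, 0.2255, 0.3048]
eef_rot: [3.139, -0.001, 1.474]
force: [0.1, 0.0, -0.3]
grip_width: 0.0559
grip_force: 0.0
time_s: 4.45
ee_pos: [0.5514, 0.2388, 0.3034]
eef_rot: [3.14, -0.0, 1.475]
force: [-0.0, -0.9, 0.5]
grip_width: 0.0565
grip_force: 0.0
[[310.67496203  94.46788016]]
```

View pics/w3.png

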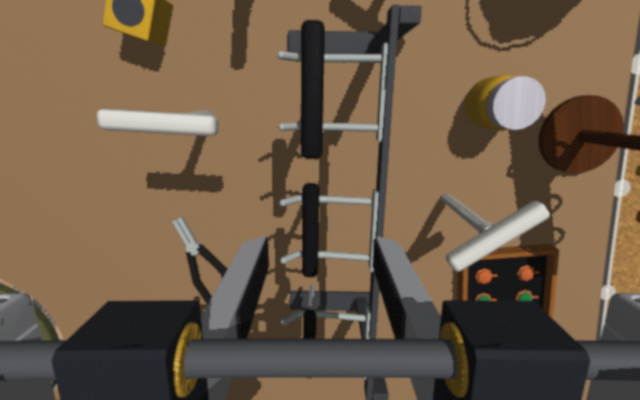

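The large key's handle runs from (312,21) to (312,157) with prongs crossing at rows 57 and 127. The white decoys are at (157,122) and (498,236), clear of the gripper.

```bash
python3 - <<'E'
from h import *
c=load('w3')
p=onz(c,[[313,21],[312,157]],.188);d=p[0]-p[1];print(p.round(4),p.mean(0).round(4),np.linalg.norm(d),np.arctan2(-d[0],d[1]))
p=onz(c,[[312.5,57],[312.5,127]],.175);d=p[0]-p[1];print('prongs',p.mean(0).round(4),np.linalg.norm(d))
r=onz(c,[[397,10],[372,365]],.188);d=r[0]-r[1];print(r,np.arctan2(-d[0],d[1]))
print(proj(c,[[.5517+.026*np.cos(-.1),.3229-.0026,.175]]))
g=cv2.cvtColor(c['color'],cv2.COLOR_RGB2GRAY)
for v in(40,90,140):print(v,g[v,290:335])
for v in (70,180,220,245):print(v,g[v,365:405])
E
```

```text
[[0.5589 0.3743 0.188 ]
 [0.5477 0.2738 0.188 ]] [0.5533 0.3241 0.188 ] 0.1011253357507161 -0.11110077369297984
prongs [0.5531 0.324  0.175 ] 0.054525164782968184
[[0.62114963 0.37547303 0.188     ]
 [0.58490326 0.06550501 0.188     ]] -0.11640717938903684
[[342.68490844  94.69772451]]
40 [69 71 70 69 71 71 70 69 71 67 57 36 19 17 19 22 25 27 29 29 31 31 32 32
 34 34 34 34 35 32 29 24 24 27 45 63 70 73 71 71 73 71 72 72 73]
90 [123 123 121 123 123 124 123 124 123 119 102  65  29  18  20  21  23  28
  29  30  29  31  30  31  31  32  29  31  30  27  26  26  43  78 109 122
 123 125 123 123 123 123 123 124 123]
140 [81 61 56 56 56 56 55 57 55 52 41 24 17 19 20 22 25 25 24 24 25 25 27 27
 26 26 26 26 25 25 24 26 38 51 55 56 56 57 57 56 57 57 57 56 57]
70 [ 57  57  56  56  58  64  82 103 117 123 123 124 123 121 110  86  79 111
 148 152 120  79  60  64  71  71  72  72  74  88 110 121 124 124 124 125
 125 124 125 124]
180 [123 122 123 123 123 123 123 124 123 121 108  77  44  28  34  53  66  69
  70  70  73  91 112 121 124 123 124 123 124 123 124 124 123 123 123 124
 123 123 124 125]
220 [123 122 122 123 121 109  87  89 125 153 156 129  87  67  69  71  71  71
  81 102 117 122 123 123 122 122 123 122 122 124 122 122 123 123 123 123
 122 122 123 123]
245 [122 122 121 114  96  81 102 121  93  47  19  23  28  48  80 107 122 126
 126 125 126 126 126 127 127 126 127 127 127 127 128 127 128 127 127 128
 125 122 123 122]
```

```bash
python3 -m pendant '[[[0.06,2.83,0],-0.006],[[0.06,2.83,0],-0.006],[[0.06,2.84,0],-0.005],[[0,0,0],0],[[0,0,-2.3],0],[[0,0,-2.3],0],[[0,0,-2.3],0],[[0,0,-2.3],0],[[0,0,-2.3],0],[[0,0,-2.3],0],[[0,0,0],0],[[0,0,0],0],[[0,0,0],0]]'
```

```text
time_s: 5.58
ee_pos: [0.5543, 0.3233, 0.1666]
eef_rot: [3.14, -0.001, 1.456]
force: [-0.7, 0.0, 0.7]
grip_width: 0.0564
grip_force: 0.0
```

```bash
python3 -m pendant '[[[0,0,0],0],[[0,0,0],0],[[0,0,0],0],[[0,0,0],0],[[0,0,0],0],[[0,0,0],0],[[0,0,0],0],[[0,0,0],0],[[0,0,0],0],[[0,0,0],0]]' 0 60
python3 -m pendant '[[[0,0,1],0],[[0,0,1],0],[[0,0,1],0],[[0,0,0],0],[[0,0,0],0],[[0,0,0],0]]'
```

```text
time_s: 6.42
ee_pos: [0.5535, 0.324, 0.1645]
eef_rot: [3.141, -0.0, 1.457]
force: [0.2, 0.3, 1.1]
grip_width: 0.0174
grip_force: 60.0
time_s: 6.92
ee_pos: [0.5534, 0.3239, 0.1942]
eef_rot: [-3.141, 0.0, 1.457]
force: [-0.2, -0.5, -3.2]
grip_width: 0.0177
grip_force: 60.0
```

```bash
python3 -m pendant '[[[0,0,3.1],0],[[0,0,3.1],0],[[0,0,3.1],0],[[0,0,3.1],0],[[0,0,3.1],0]]'
python3 -m pendant '[[[-0.1,-1.5,0],-0.01],[[-0.2,-3,0],-0.01],[[-0.2,-3,0],-0.01],[[-0.2,-3,0],-0.01],[[-0.2,-3,0],-0.01],[[-0.2,-3,0],-0.01],[[-0.2,-3,0],-0.01],[[-0.2,-3,0],-0.01],[[-0.2,-3,0],-0.01],[[-0.2,-3,0],-0.01],[[-0.2,-3,0],-0.01],[[-0.2,-3,0],-0.01],[[-0.2,-3,0],-0.01],[[-0.2,-3,0],-0.01],[[-0.2,-3,0],-0.01],[[-0.2,-3,0],-0.01],[[-0.2,-3,0],-0.01],[[-0.2,-3,0],-0.01],[[-0.2,-3,0],-0.01],[[-0.15,-2.4,0],-0.01]]'
python3 -m pendant '[[[0,0,-2.5],0],[[0,0,-2.5],0],[[0,0,-2.5],0],[[0,0,-2.5],0],[[0,0,0],0],[[0,0,0],0],[[0,0,0],0]]'
python3 - <<'E'
from h import *
for n in('scene','top','wrist'):
    c=cam(n,n[0]+'4')
o=ctrl.get_obs();e=np.array(o['ee_pos'])
c=load('s4');q=proj(c,[e-[0,0,.1295],[.5153,-.2555,.074]]);print(q)
x,y=map(int,q[0]);cv2.imwrite('pics/s4c.png',cv2.resize(c['color'][y-50:y+25,x-50:x+50,::-1],None,fx=8,fy=8,interpolation=cv2.INTER_CUBIC));print(x-50,y-50)
print(proj(load('w4'),e-[0,0,.1295]))
E
```

```text
time_s: 7.33
ee_pos: [0.5531, 0.3238, 0.3504]
eef_rot: [-3.141, 0.001, 1.457]
force: [-0.0, -0.4, -1.6]
grip_width: 0.0173
grip_force: 60.0
time_s: 9.0
ee_pos: [0.5144, -0.2571, 0.3488]
eef_rot: [-3.141, -0.0, 1.256]
force: [0.1, 0.3, -1.5]
grip_width: 0.0174
grip_force: 60.0
time_s: 9.58
ee_pos: [0.5154, -0.2553, 0.251]
eef_rot: [3.14, 0.0, 1.257]
force: [-0.0, 0.8, -0.8]
grip_width: 0.0175
grip_force: 60.0
[[152.3601231  243.90243894]
 [158.07795264 260.6403041 ]]
102 193
[[320.36200651 192.98940252]]
```

View pics/s4c.png

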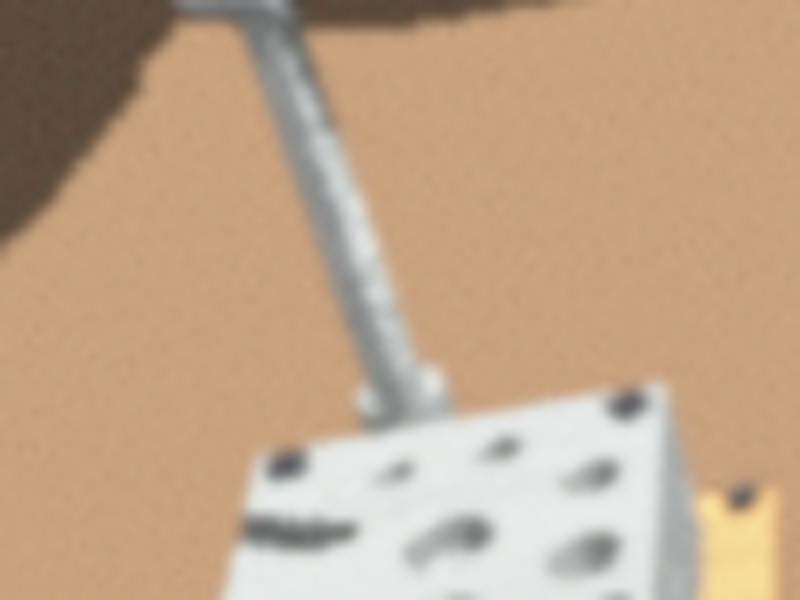

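The key hangs straight: the tip is at crop (400,415) against (403,407) predicted. The well sits near (450,535), as predicted. Lowering, slower at the socket.

```bash
python3 -m pendant '[[[0,0,-1.5],0],[[0,0,-1.5],0],[[0,0,-1.5],0],[[0,0,-0.7],0],[[0,0,-0.3],0],[[0,0,-0.2],0],[[0,0,-0.2],0],[[0,0,0],0]]'
python3 -m pendant '[[[0,0,-0.2],0],[[0,0,-0.2],0],[[0,0,-0.2],0],[[0,0,0],0],[[0,0,0],0]]'
```

```text
time_s: 10.4
ee_pos: [0.5151, -0.2551, 0.1909]
eef_rot: [3.141, 0.0, 1.257]
force: [0.5, 0.7, -1.7]
grip_width: 0.0175
grip_force: 60.0
time_s: 10.82
ee_pos: [0.5151, -0.2553, 0.1845]
eef_rot: [3.141, 0.0, 1.257]
force: [0.7, -0.5, -1.0]
grip_width: 0.0177
grip_force: 60.0
```

No contact force and the tip is about 3 mm into the hex. A little deeper, then turn clockwise (negative yaw).

```bash
python3 -m pendant '[[[0,0,-0.1],0],[[0,0,-0.1],0],[[0,0,0],0],[[0,0,0],-0.06],[[0,0,0],-0.06],[[0,0,0],-0.06],[[0,0,0],-0.06],[[0,0,0],-0.06],[[0,0,0],0],[[0,0,0],0]]'
python3 -c "
from h import *
o=ctrl.get_obs();print(o['moment'],o['tau'][5])"
python3 -m pendant '[[[0,0,0],-0.06],[[0,0,0],-0.06],[[0,0,0],-0.06],[[0,0,0],-0.06],[[0,0,0],-0.06],[[0,0,0],-0.06],[[0,0,0],-0.06],[[0,0,0],-0.06],[[0,0,0],-0.06],[[0,0,0],-0.06]]'
python3 -c "
from h import *
o=ctrl.get_obs();print(o['moment'],o['tau'][5])"
```

```text
time_s: 11.65
ee_pos: [0.5151, -0.2552, 0.1824]
eef_rot: [3.141, 0.0, 0.959]
force: [2.4, -2.5, -1.6]
grip_width: 0.0174
grip_force: 60.0
[-1.01957057 -0.78324714  0.09042732] 0.5315510183572769
time_s: 12.48
ee_pos: [0.515, -0.2554, 0.1824]
eef_rot: [3.141, 0.0, 0.356]
force: [1.9, -5.1, -2.0]
grip_width: 0.018
grip_force: 60.0
[-1.38586209 -0.60244715  0.04989354] -1.4137567207217216
```

```bash
cat > m.py <<'E'
from station import ctrl
o=ctrl.get_obs();print('Mz %.3f yaw %.3f tau6 %.2f'%(o['moment'][2],o['eef_rot'][2],o['tau'][5]))
E
python3 -m pendant '[[[0,0,0],-0.05],[[0,0,0],-0.05],[[0,0,0],-0.05],[[0,0,0],0]]' | grep force:; python3 m.py
python3 -m pendant '[[[0,0,0],-0.05],[[0,0,0],-0.05],[[0,0,0],0]]'| grep force:; python3 m.py
python3 -m pendant '[[[0,0,0],-0.05],[[0,0,0],-0.05],[[0,0,0],0]]'| grep force:; python3 m.py
```

```text
force: [1.2, -4.5, -1.4]
grip_force: 60.0
Mz 0.083 yaw 0.206 tau6 1.24
force: [1.2, -4.4, -1.2]
grip_force: 60.0
Mz 0.138 yaw 0.107 tau6 1.18
force: [0.8, -4.3, -2.0]
grip_force: 60.0
Mz 0.064 yaw 0.007 tau6 1.16
```

```bash

python3 -m pendant '[[[0,0,0],-0.04],[[0,0,0],-0.04],[[0,0,0],0]]'| grep force:; python3 m.py
python3 -m pendant '[[[0,0,0],-0.04],[[0,0,0],-0.04],[[0,0,0],0]]'| grep force:; python3 m.py
```

```text
force: [1.8, -5.1, -1.2]
grip_force: 60.0
Mz 0.036 yaw -0.072 tau6 0.95
force: [0.4, -5.1, -0.9]
grip_force: 60.0
Mz 0.063 yaw -0.152 tau6 0.96
```

```bash

python3 -m pendant '[[[0,0,0],-0.04],[[0,0,0],-0.04],[[0,0,0],0]]'| grep force:; python3 m.py
python3 -m pendant '[[[0,0,0],-0.04],[[0,0,0],-0.04],[[0,0,0],0]]'| grep force:; python3 m.py
```

```text
force: [0.2, -4.8, -1.8]
grip_force: 60.0
Mz 0.077 yaw -0.232 tau6 0.97
force: [0.9, -4.9, -0.8]
grip_force: 60.0
Mz 0.039 yaw -0.312 tau6 0.97
```

```bash

python3 -m pendant '[[[0,0,0],-0.04],[[0,0,0],-0.02],[[0,0,0],0]]'| grep force:; python3 m.py
python3 -m pendant '[[[0,0,0],-0.04],[[0,0,0],-0.02],[[0,0,0],0]]'| grep force:; python3 m.py
```

```text
force: [0.7, -5.0, -1.3]
grip_force: 60.0
Mz 0.110 yaw -0.371 tau6 0.67
force: [0.4, -4.2, -1.0]
grip_force: 60.0
Mz 0.218 yaw -0.431 tau6 0.78
```

```bash

python3 -m pendant '[[[0,0,0],-0.03],[[0,0,0],0],[[0,0,0],0]]'| grep force:; python3 m.py
python3 -m pendant '[[[0,0,0],-0.03],[[0,0,0],0],[[0,0,0],0]]'| grep force:; python3 m.py
```

```text
force: [0.4, -5.3, -1.2]
grip_force: 60.0
Mz 0.276 yaw -0.460 tau6 0.35
force: [0.9, -5.1, -0.2]
grip_force: 60.1
Mz 0.364 yaw -0.490 tau6 0.46
```

Mz is climbing steadily (0.11, 0.22, 0.28, 0.36), so the stop is reached. One more small push to confirm.

```bash

python3 -m pendant '[[[0,0,0],-0.03],[[0,0,0],-0.02],[[0,0,0],0],[[0,0,0],0]]'| grep force:; python3 m.py
```

```text
force: [-0.5, -4.4, -0.5]
grip_force: 60.2
Mz 0.504 yaw -0.541 tau6 0.62
```

Fully tight: torque is five times running torque. Unwind into the middle of the play, check, then lift.

```bash

python3 -m pendant '[[[0,0,0],0.05],[[0,0,0],0.05],[[0,0,0],0.05],[[0,0,0],0],[[0,0,0],0]]'| grep force:; python3 m.py
python3 -m pendant '[[[0,0,0],0.04],[[0,0,0],0.04],[[0,0,0],0],[[0,0,0],0]]'| grep force:; python3 m.py
python3 -m pendant '[[[0,0,0.3],0],[[0,0,0.5],0],[[0,0,0.5],0],[[0,0,0.8],0],[[0,0,2],0],[[0,0,3],0],[[0,0,3],0],[[0,0,3],0],[[0,0,0],0],[[0,0,0],0]]'; python3 m.py
python3 - <<'E'
from h import *
c=cam('wrist','w5');o=ctrl.get_obs();e=np.array(o['ee_pos']);p=proj(c,e-[0,0,.1295]);print(p)
x,y=p[0].astype(int)
im=c['color'][max(0,y-100):y+150,x-200:x+200,::-1];cv2.imwrite('pics/w5c.png',cv2.resize(im,None,fx=2,fy=2))
E
```

```text
force: [-0.3, -5.3, 0.2]
grip_force: 60.0
Mz 0.017 yaw -0.392 tau6 -0.24
force: [-0.1, -4.9, -0.6]
grip_force: 60.0
Mz -0.044 yaw -0.312 tau6 -0.20
time_s: 17.23
ee_pos: [0.5153, -0.2548, 0.3151]
eef_rot: [-3.141, -0.003, -0.312]
force: [-0.0, -0.5, -2.6]
grip_width: 0.0178
grip_force: 60.0
Mz -0.016 yaw -0.312 tau6 -0.00
[[320.9138992  192.71890412]]
```

View pics/w5c.png

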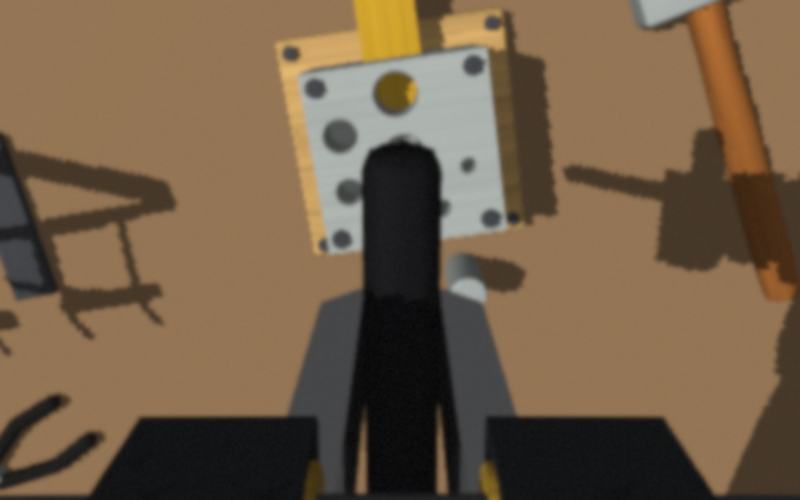

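The handle sits straight in the fingers (crop column 400). Now carry it back to the recorded hang pose (0.5535, 0.324, yaw 1.457).

```bash
python3 -m pendant '[[[0.1,1.5,1],0.085],[[0.2,3,1],0.09],[[0.2,3,1],0.09],[[0.2,3,1],0.09],[[0.2,3,0],0.09],[[0.2,3,0],0.09],[[0.2,3,0],0.09],[[0.2,3,0],0.09],[[0.2,3,0],0.09],[[0.2,3,0],0.09],[[0.2,3,0],0.09],[[0.2,3,0],0.09],[[0.2,3,0],0.09],[[0.2,3,0],0.09],[[0.2,3,0],0.09],[[0.2,3,0],0.09],[[0.2,3,0],0.09],[[0.2,3,0],0.09],[[0.2,3,0],0.09],[[0.1,2.4,0],0.065]]'
python3 -m pendant '[[[0,0,0],0],[[0,0,0],0],[[0,0,0],0]]'; python3 m.py
```

```text
time_s: 18.95
ee_pos: [0.5523, 0.3261, 0.3513]
eef_rot: [-3.138, 0.001, 1.463]
force: [0.2, -0.9, -1.5]
grip_width: 0.0174
grip_force: 60.0
time_s: 19.2
ee_pos: [0.5528, 0.3236, 0.3522]
eef_rot: [-3.14, 0.001, 1.456]
force: [-0.4, 0.0, -1.8]
grip_width: 0.0174
grip_force: 60.0
Mz -0.024 yaw 1.456 tau6 -0.04
```

```bash
python3 -m pendant '[[[0.05,0.03,-2.5],0],[[0,0,-2.5],0],[[0,0,-2.5],0],[[0,0,-2.5],0],[[0,0,-2.5],0],[[0,0,-2.5],0],[[0,0,-2],0],[[0,0,-1],0],[[0,0,-0.4],0],[[0,0,0],0],[[0,0,0],0]]'
python3 -m pendant '[[[0,0,-0.2],0],[[0,0,-0.1],0],[[0,0,-0.05],0],[[0,0,0],0],[[0,0,0],0]]'
```

```text
time_s: 20.12
ee_pos: [0.5539, 0.3241, 0.1708]
eef_rot: [3.14, -0.001, 1.456]
force: [-0.7, 0.0, -2.1]
grip_width: 0.0175
grip_force: 60.0
time_s: 20.53
ee_pos: [0.5535, 0.3243, 0.1661]
eef_rot: [3.141, -0.0, 1.457]
force: [0.2, -0.1, -1.8]
grip_width: 0.0178
grip_force: 60.0
```

```bash
python3 -m pendant '[[[0,0,-0.07],0],[[0,0,-0.07],0],[[0,0,0],0],[[0,0,0],0]]'; python3 -m pendant '[[[0,0,-0.05],0],[[0,0,0],0],[[0,0,0],0]]'
```

```text
time_s: 20.87
ee_pos: [0.5535, 0.3242, 0.1646]
eef_rot: [3.141, -0.0, 1.457]
force: [-0.1, 0.3, -0.2]
grip_width: 0.0172
grip_force: 60.0
time_s: 21.12
ee_pos: [0.5535, 0.3243, 0.1645]
eef_rot: [3.141, -0.0, 1.457]
force: [-2.3, -0.4, 5.2]
grip_width: 0.0179
grip_force: 60.0
```

Seated, with a 5 N upward reaction. Release gently, then rise straight up.

```bash
python3 -m pendant '[[[0,0,0],0],[[0,0,0],0],[[0,0,0],0],[[0,0,0],0],[[0,0,0],0],[[0,0,0],0],[[0,0,0],0],[[0,0,0],0],[[0,0,0],0],[[0,0,0],0]]' 0.6 3
python3 -m pendant '[[[0,0,1],0],[[0,0,1],0],[[0,0,2],0],[[0,0,3],0],[[0,0,3],0],[[0,0,3],0],[[0,-3,2],0],[[0,-3,0],0],[[0,-3,0],0],[[0,0,0],0],[[0,0,0],0],[[0,0,0],0],[[0,0,0],0],[[0,0,0],0],[[0,0,0],0]]'
python3 - <<'E'
from h import *
cam('wrist','w6')
E
```

```text
time_s: 21.95
ee_pos: [0.5535, 0.3242, 0.1641]
eef_rot: [3.142, -0.0, 1.457]
force: [0.8, -0.2, -0.7]
grip_width: 0.0566
grip_force: 0.0
time_s: 23.2
ee_pos: [0.5533, 0.235, 0.3139]
eef_rot: [-3.141, 0.0, 1.458]
force: [0.3, 0.9, 0.0]
grip_width: 0.0566
grip_force: 0.0
```

View pics/w6.png

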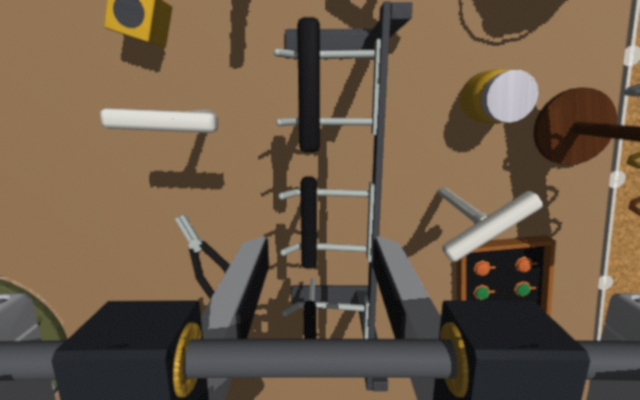

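The large key hangs across both prongs of its pair, from (309,18) to (309,151), and the other two keys haven't moved.

```bash
python3 -c "
from station import ctrl
print(ctrl.hand_in())"
```

```text
the job is handed in; nothing more can be done
None
```

I turned the clamp screw clockwise until the torque climbed to about five times its running level, which I took as the stop; then I hung the large key back on its own hooks, left the other two keys untouched, and handed the job in at about 23 s.

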